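Set the purge cycles and start the gassing controller

ROBOT

A 6-joint arm with a two-finger parallel gripper is mounted at the origin on the work surface. World frame = base frame: x ahead of the robot, y to its left, z up, the work surface at z = 0. Lengths are in m, angles in rad, forces in N, time in s.
With the tool pointing down it reaches from about 0.35 to 0.975 m from the base axis. Payload 4.9 kg.
Tool frame: the origin (TCP) lies midway between the tips of the shut fingers; the grasp point (between the pads) lies 19 mm behind it; z points along the fingers, y is the line along which they close (so a half turn about z gives the same grasp; the last joint's range is limited). The gripper opens to 85 mm and grips with 20 to 120 N. Pads are 22 mm wide; open, the fingers measure 114 mm over their backs; the gripper's body (76 mm by 85 mm) begins 54 mm behind the grasp point. The pads swing forward as they close: fully open they stand 13 mm farther back than shut.
Start: joints at [1.03, 0.053, 1.613, -0, 1.476, -0.119], TCP at [0.256, 0.57, 0.231] pointing down, gripper open.
Joint ranges: [-3.01, 3.01], [-1.01, 2.22], [0.06, 2.58], [-1.02, 4.17], [0.09, 2.62], [-3.14, 3.14]. Speed limits (rad/s): [2.57, 2.57, 3.14, 3.14, 3.14, 3.14].

INTERFACE

Orientations are given as a rotation vector (axis times angle).
In Python, from station import ctrl gives the robot as it stands.
- The arm moves only by the shell command python3 -m handwheel 'ROWS' [FORCE]. ROWS is JSON, a list of rows, each an object with "gripper": the gripper command: -1 is fully open, 1 is shut, values between are in proportion; "offset": the shift along the tool's x, y, z in mm, a list of three; "rotation": the turn, a rotation vector about the tool's x, y, z in rad, a list of three. A call has exactly 8 rows; each row is the pose to reach, as a shift and turn from the pose commanded when the call began, along the tool's axes at that moment; what a row does not reach only later rows make up. A row lasts 1/8 s, in which the tool goes at most 62.5 mm and 10.7 degrees, less where a joint would pass 70% of its speed; a pose out of reach is approached as far as the arm can. A call with a gripper value outside its range is refused whole. The fingers move at their own pace and stop on an object; FORCE is the grip in N (left out, the last holds). Time passes only in rows, so rows that repeat a pose let the fingers close, or fill a call up. It gives the time, the measured TCP pose, the force, the opening and the grip force at its end, in the units of the state.
- ctrl.get_obs(): the state, without advancing time (a new reading comes with each control period).
- ctrl.get_image(name): name is "side" or "top" or "wrist"; returns a dict with "image" (400x640x3 uint8, red, green, blue), "fovy" (degrees; the focal length in pixels is half the picture's height over the tangent of half this angle, whatever the lens; pixels are square), "cx", "cy" (the principal point, pixels), "k1" (the pictures are not rectified: a ray, as slopes to the right and down, at radius r is drawn at 1 + k1 r^2 times it, then the intrinsics apply), "xyz" and "attitude" of the camera in the world. Camera axes: x right, y up, looking along -z (the intrinsics and any distortion apply to the point x, -y, -z); pixel columns grow to the right and rows downward; lengths in m; the calibration is good to about 2 mm. A picture is of the moment at which its call begins. There is no depth.
- ctrl.finish_job(): hands the job in; it is judged then, once.
The state is a dict: "t": time; "q": joint angles; "dq": joint speeds; "effort": joint torques, N m; "tool_pos": TCP position; "tool_rot": TCP orientation; "contact_force": force on the tool from outside, world axes, zero at the start; "wrist_torque": the same for the moment, N m; "opening": finger opening in m; "grip_force": force on a finger pad.
Only numpy, scipy, OpenCV 4.12 (cv2) and the standard library are available. Lean on these libraries where they do the work, as an engineer would, in place of code of your own. Each camera call takes 0.05 s, during which the arm holds its last target. There are 200 camera calls.

TASK

Roll the number wheel of the gas purge controller with a fingertip until the green 5 is on top, settled at its click stop. Only then press the green start button right down and let it come back up, leaving the wheel at 5 and the things standing round the controller where they are.

Things in the scene. Friction and masses are not known exactly. Their poses are not given: they have to be found in the camera images.
- panel: the purge controller, fixed to the bench: a navy box with a white top, 200 (x) x 240 (y) x 90 mm tall; origin at the centre of its underside. Its x axis points to its back (away from the robot, where the brass gas ports are), y to its left, z up. The black wheel slot lies in the right half of its top, the start button in the left half.
- wheel_center (a point): centre of the number wheel, on its axle, 75 mm above the bench (15 mm below the white top); axes as the controller's. The axle lies along y; the wheel is 34 mm wide. It has 8 flat faces 36 mm from the axle, and between each two a blue rib 6 mm thick reaching 52 mm from the axle. Only the part above the white top can be touched; a fingertip pushing the side of a rib rolls it.
- wheel_top (a point): fixed point 36 mm above the axle, where the face that is set lies level, between red index marks on the white top; the ribs beside it then stand 22.5 degrees either side of upright. The faces bear black digits 0 to 7, 18 mm tall (face 5 green, others white); on top, a digit's own top points away from the robot. Axes as the controller's.
- wheel (a joint): turn of the wheel: 0.7854 rad (45 degrees) a number, 0 with digit 0 on top, 3.927 with 5. It grows as the top of the wheel moves away from the robot (+x of the controller). Click stops hold it at each number and draw it there once past half way; rolling it takes about 3 to 5 N at a rib. It ends just beyond 0 and 7.
- start_top (a point): top centre of the round green start button, 36 mm across, in a black collar 52 mm across, in the left half of the controller, 65 mm from its origin along its +y; its top stands 112 mm above the bench, 10 mm above the collar; it is pressed straight down.
- start (a joint): travel of the start button: 0 up, 0.006 m fully down; a spring brings it back, 5 N holds it fully down; it counts as pressed beyond 0.004 m.
- dishes: loose bystander: stack of four culture dishes, 94 mm across, 60 mm tall, left of the controller; origin at the centre of its underside
- bottle: loose bystander: amber bottle, 60 mm across, 120 mm tall, right of the controller; origin at the centre of its underside
- wrench: loose bystander: steel spanner 170 mm long lying flat between robot and controller; origin on its underside
- rack: loose bystander: orange tube rack 55 x 130 mm, 67 mm tall, beyond the controller; origin at the centre of its underside

How it is judged:
By the outcome, as a careful person would: the job done as asked, in the order asked, and still so for the second after the job is handed in, with the robot touching nothing.
It also fails if it takes over 54 s, if anything falls off the work surface, if the arm or the gripper's body presses on something with over 40 N, if the wrist force passes 120 N, or if a joint passes its speed limit or range.

## Working session

There is one attempt and no reset: what is moved stays moved. The work goes in short steps, Python scripts to look and compute and a shell command to move; the robot and the scene stay as the last step left them, time stands still between calls to the robot, and variables do not carry over. Pictures are saved under pics/ and viewed, at most 10 in all, crops included, and the job is handed in when it is done.

```bash
ls; mkdir -p pics
python3 - <<'E'
from station import ctrl
import cv2
for n in ("top","side"):
    d=ctrl.get_image(n); cv2.imwrite(f"pics/{n}0.png",d["image"][:,:,::-1])
    print(n,{k:v for k,v in d.items() if k!="image"})
print(ctrl.get_obs())
E
```

```text
pics
top {'fovy': 46.834049384606715, 'cx': 319.2065772149443, 'cy': 206.4123988029581, 'k1': -0.11920281311625094, 'xyz': array([0.40426839, 0.07038347, 0.96429375]), 'attitude': array([ 0.14751137, -0.15926234, -1.57299716])}
side {'fovy': 55.47906691397083, 'cx': 321.33861149246485, 'cy': 192.53554325832184, 'k1': -0.07867240644951073, 'xyz': array([ 0.55378865, -0.5687537 ,  0.63865618]), 'attitude': array([ 0.83361777, -0.01541716, -0.0456535 ])}
{'t': 0.1, 'q': array([ 1.03000484e+00,  5.33070404e-02,  1.61416765e+00, -5.86531530e-06,
        1.47602398e+00, -1.19008139e-01]), 'dq': array([ 9.03127401e-06, -1.69114194e-03, -3.34303426e-03,  1.68995101e-03,
        1.32122668e-03, -4.92260033e-05]), 'effort': array([ 2.13099629e-04, -3.94904816e+01, -3.71364105e+01, -1.37427769e-04,
        3.94122675e-03,  9.05839585e-06]), 'tool_pos': array([0.25557518, 0.56972606, 0.23016938]), 'tool_rot': array([-6.57506339e-01, -3.07139013e+00,  2.83492145e-03]), 'contact_force': array([-0.19929102, -0.42931511, -0.81530281]), 'wrist_torque': array([-0.05064367,  0.03449131,  0.04572801]), 'grip_force': 0.0, 'opening': 0.08537133644155492}
```

View pics/top0.png

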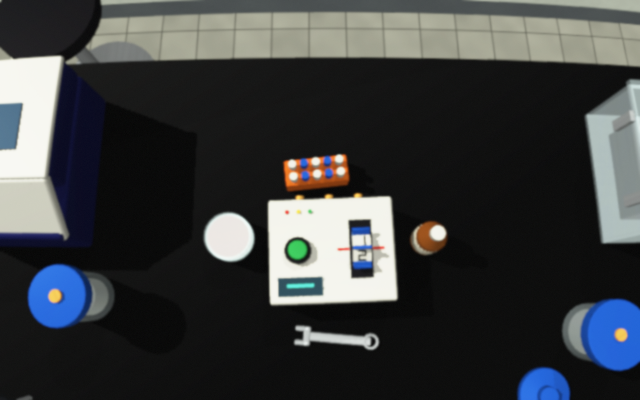

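View pics/side0.png

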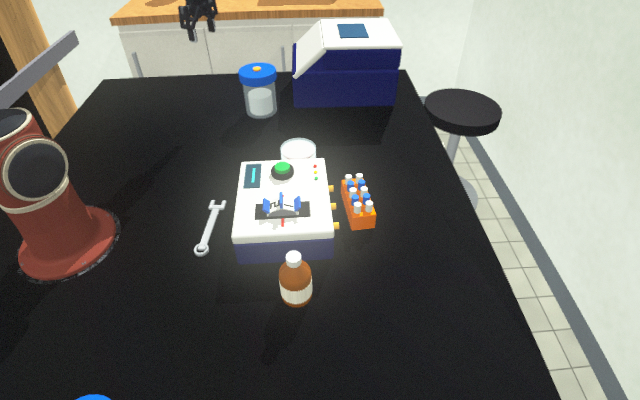

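The top view shows the controller's white top at about (268–397, 197–304) px, the button at (297,250), the wheel at (361,248) with an index line at row 248, and the bottle, dishes, wrench and rack around it. The side view agrees. Next I measure the controller and zoom in on the digit.

```bash
cat > h.py <<'E'
import numpy as np, cv2
from scipy.spatial.transform import Rotation as R
from station import ctrl
def K(d):
    f=200/np.tan(np.radians(d["fovy"]/2)); return np.array([[f,0,d["cx"]],[0,f,d["cy"]],[0,0,1.]]),np.array([d["k1"],0,0,0.])
def ray(d,px):
    k,D=K(d); s=cv2.undistortPointsIter(np.float64(px).reshape(-1,1,2),k,D,None,None,(3,100,1e-10)).reshape(-1,2)
    v=np.c_[s[:,0],-s[:,1],-np.ones(len(s))]
    return d["xyz"],R.from_rotvec(d["attitude"]).apply(v)
def plane(d,px,z):
    o,v=ray(d,px); return o+v*((z-o[2])/v[:,2])[:,None]
def proj(d,P):
    c=R.from_rotvec(d["attitude"]).inv().apply(np.atleast_2d(P)-d["xyz"]); k,D=K(d)
    return cv2.projectPoints(c*[1,-1,-1],np.zeros(3),np.zeros(3),k,D)[0].reshape(-1,2)
def blob(m):
    n,l,s,c=cv2.connectedComponentsWithStats(m.astype(np.uint8)); i=1+np.argmax(s[1:,4]); return (l==i).astype(np.uint8),c[i],s[i]
E
python3 - <<'E'
from h import *
for n,box in (("top",(250,180,410,315)),("side",(225,150,345,270))):
    d=ctrl.get_image(n); im=d["image"]; hsv=cv2.cvtColor(im,cv2.COLOR_RGB2HSV)
    roi=np.zeros(im.shape[:2],bool); roi[box[1]:box[3],box[0]:box[2]]=1
    w,_,s=blob(roi&(hsv[...,2]>150)&(hsv[...,1]<50))
    cn=max(cv2.findContours(w,cv2.RETR_EXTERNAL,cv2.CHAIN_APPROX_NONE)[0],key=cv2.contourArea)
    P=plane(d,cn.reshape(-1,2),0.09)
    r=cv2.minAreaRect(P[:,:2].astype(np.float32)); print(n,"white top",r)
    g,c,s=blob(roi&(hsv[...,0]>45)&(hsv[...,0]<80)&(hsv[...,1]>120)&(hsv[...,2]>80)); print("btn",c,s,plane(d,c,0.112))
    if n=="top": a=im[210:285,325:395]
    else: a=im[180:235,245:325]
    cv2.imwrite(f"pics/{n}1.png",cv2.resize(a[:,:,::-1],None,fx=7,fy=7,interpolation=cv2.INTER_CUBIC))
E
```

```text
top white top ((0.4944177567958832, 0.041000016033649445), (0.19912272691726685, 0.23865117132663727), 1.6067146062850952)
btn [296.77203647 249.29179331] [287 240  21  20 329] [[0.49217906 0.10544366 0.112     ]]
side white top ((0.4960734248161316, 0.04947846382856369), (0.19928057491779327, 0.2924765646457672), 1.6247385740280151)
btn [281.82727273 166.15454545] [275 162  15   9 110] [[0.49445848 0.10302029 0.112     ]]
```

View pics/top1.png

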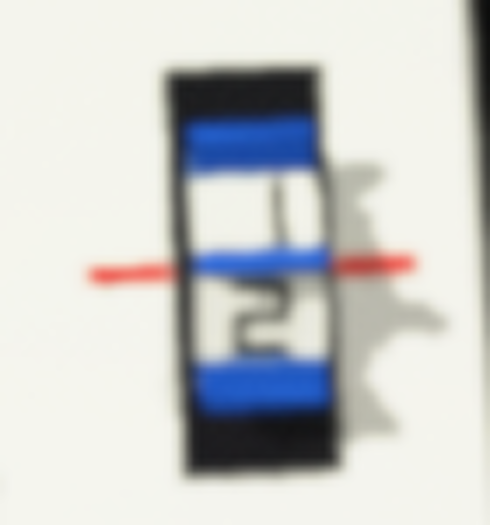

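View pics/side1.png

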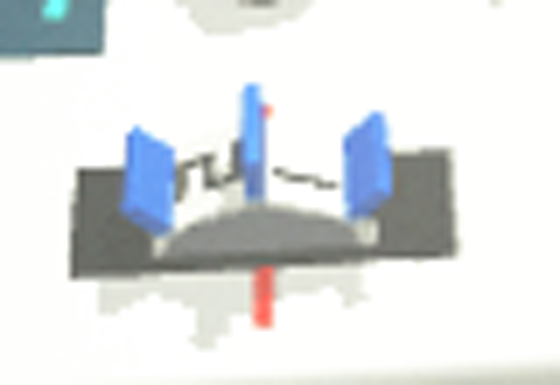

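The wheel's upright rib sits under the index line, with 1 on the far face and 2 on the near one. The wheel is therefore half way between 1 and 2, about 1.18 rad, and needs 3.5 numbers of roll in +x. I'll work out the wheel centre and the transit move.

Run:
```python
from h import *
for n,box in (("top",(325,210,395,285)),("side",(245,180,325,235))):
    d=ctrl.get_image(n); im=d["image"]; hsv=cv2.cvtColor(im,cv2.COLOR_RGB2HSV)
    roi=np.zeros(im.shape[:2],bool); roi[box[1]:box[3],box[0]:box[2]]=1
    m=roi&((hsv[...,0]<10)|(hsv[...,0]>170))&(hsv[...,1]>90)&(hsv[...,2]>120)
    nn,l,s,c=cv2.connectedComponentsWithStats(m.astype(np.uint8))
    for i in range(1,nn): 
        if s[i,4]>4: print(n,"red",c[i],s[i],plane(d,c[i],.09))
    if n=="top":
        k=roi&(hsv[...,2]<90)|roi&(hsv[...,0]>100)&(hsv[...,0]<130)&(hsv[...,1]>120)
        k,c,s=blob(k); print("slot",s,plane(d,[[s[0],s[1]],[s[0]+s[2]-1,s[1]+s[3]-1]],.09))
o=ctrl.get_obs(); r=R.from_rotvec(o["tool_rot"])
yaw=np.radians(1.7); px=np.array([np.cos(yaw),np.sin(yaw),0]); py=np.array([-px[1],px[0],0])
tgt=R.from_matrix(np.c_[-px,py,[0,0,-1]])
print("rot",(r.inv()*tgt).as_rotvec())
for p in ([.45,-.015,.25],): print("off",r.inv().apply(p-o["tool_pos"])*1000)
```

```text
top red [378.07692308 247.26923077] [373 246  11   3  26] [[ 0.49699149 -0.04831538  0.09      ]]
top red [343.58333333 248.58333333] [338 248  12   3  24] [[0.49511423 0.01749234 0.09      ]]
slot [351 261  22  16 315] [[ 0.47142893  0.00385974  0.09      ]
 [ 0.44277257 -0.03521735  0.09      ]]
side red [282.08 222.  ] [281 218   3   9  25] [[ 0.49788844 -0.04769529  0.09      ]]
rot [-6.92154188e-04 -2.65826360e-04 -4.51469592e-01]
off [-416.73254569 -454.24615112  -18.84017499]
```

```bash
python3 -m handwheel '[{"gripper":1,"offset":[-42,-45,-20],"rotation":[0,0,-0.1]},{"gripper":1,"offset":[-84,-90,-20],"rotation":[0,0,-0.2]},{"gripper":1,"offset":[-126,-136,-20],"rotation":[0,0,-0.3]},{"gripper":1,"offset":[-168,-182,-20],"rotation":[0,0,-0.45]},{"gripper":1,"offset":[-210,-228,-20],"rotation":[0,0,-0.45]},{"gripper":1,"offset":[-252,-274,-20],"rotation":[0,0,-0.45]},{"gripper":1,"offset":[-294,-320,-20],"rotation":[0,0,-0.45]},{"gripper":1,"offset":[-336,-366,-20],"rotation":[0,0,-0.45]}]'
python3 - <<'E'
from h import *
o=ctrl.get_obs(); r=R.from_rotvec(o["tool_rot"])
print(o["tool_pos"],o["opening"]); print("off to p",r.inv().apply(np.array([.44,-.016,.25])-o["tool_pos"])*1000, r.as_matrix().round(3))
E
```

```text
t: 1.3
tool_pos: [0.4128, 0.0968, 0.2516]
tool_rot: [-0.045, 3.14, 0.0]
contact_force: [0.8, 0.3, -0.7]
opening: 0.0001
grip_force: 0.0
[0.41283284 0.09681761 0.25162931] 0.00010381415215470018
off to p [ -23.95241404 -113.54331278    1.6491995 ] [[-1.    -0.028  0.001]
 [-0.028  1.     0.   ]
 [-0.001  0.    -1.   ]]
```

```bash
python3 -m handwheel '[{"gripper":1,"offset":[-10,-40,10],"rotation":[0,0,0]},{"gripper":1,"offset":[-18,-80,20],"rotation":[0,0,0]},{"gripper":1,"offset":[-26,-114,40],"rotation":[0,0,0]},{"gripper":1,"offset":[-26,-114,60],"rotation":[0,0,0]},{"gripper":1,"offset":[-26,-114,80],"rotation":[0,0,0]},{"gripper":1,"offset":[-26,-114,90],"rotation":[0,0,0]},{"gripper":1,"offset":[-26,-114,90],"rotation":[0,0,0]},{"gripper":1,"offset":[-26,-114,90],"rotation":[0,0,0]}]'
python3 - <<'E'
from h import *
a=ctrl.get_image("side");b=ctrl.get_image("wrist")
o=ctrl.get_obs(); print(o["tool_pos"],{k:v for k,v in b.items() if k!="image"})
print(proj(a,o["tool_pos"]),proj(b,np.array([o["tool_pos"],[.4965,-.016,.127],[.4945,.1042,.112]])))
x=cv2.resize(a["image"][100:250,220:380],(640,600),interpolation=cv2.INTER_CUBIC)
cv2.imwrite("pics/side2.png",x[:,:,::-1]); cv2.imwrite("pics/wrist2.png",b["image"][:,:,::-1])
E
```

```text
t: 2.3
tool_pos: [0.4423, -0.0142, 0.1622]
tool_rot: [-0.045, 3.14, -0.0]
contact_force: [-0.3, 0.7, -0.1]
opening: -0.0
grip_force: 0.0
[ 0.44238432 -0.01437133  0.16237261] {'fovy': 67.32000994721176, 'cx': 319.06040848885436, 'cy': 199.51697553257324, 'k1': -0.009589884267120806, 'xyz': array([ 0.36674694, -0.01561593,  0.30543342]), 'attitude': array([-0.23789917, -0.24269783,  1.58542445])}
[[250.84120952 184.3589658 ]] [[317.74499025 254.57745612]
 [313.61340821 300.10323555]
 [474.82256725 289.10408471]]
```

View pics/side2.png

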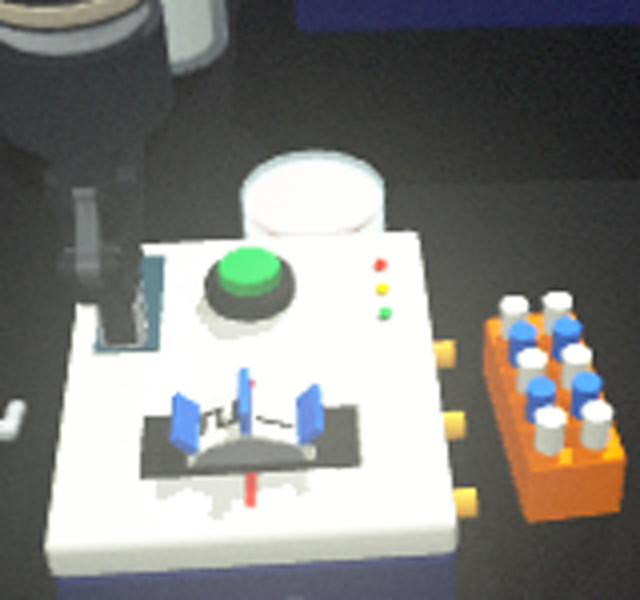

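View pics/wrist2.png

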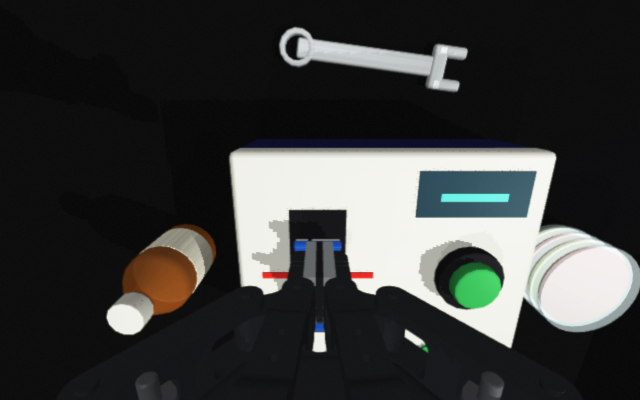

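The fingertip is in line with the wheel: finger at column 318, wheel at 294–345 in the wrist view. The projected tip also matches the side view. I'll descend to 43 mm above the axle and push the upright rib.

```bash
python3 -m handwheel '[{"gripper":1,"offset":[0,0,22],"rotation":[0,0,0]},{"gripper":1,"offset":[0,0,44],"rotation":[0,0,0]},{"gripper":1,"offset":[-15,0,44],"rotation":[0,0,0]},{"gripper":1,"offset":[-30,0,44],"rotation":[0,0,0]},{"gripper":1,"offset":[-40,0,44],"rotation":[0,0,0]},{"gripper":1,"offset":[-48,0,44],"rotation":[0,0,0]},{"gripper":1,"offset":[-55,0,44],"rotation":[0,0,0]},{"gripper":1,"offset":[-55,0,44],"rotation":[0,0,0]}]'
python3 - <<'E'
from h import *
a=ctrl.get_image("side"); print(ctrl.get_obs()["tool_pos"])
x=cv2.resize(a["image"][150:250,220:350],(650,500),interpolation=cv2.INTER_CUBIC)
cv2.imwrite("pics/side3.png",x[:,:,::-1])
E
```

```text
t: 3.4
tool_pos: [0.4972, -0.013, 0.1174]
tool_rot: [-0.044, 3.141, -0.0]
contact_force: [-0.2, -1.0, 0.8]
opening: -0.0004
grip_force: 0.0
[ 0.49684316 -0.01293864  0.11732102]
```

View pics/side3.png

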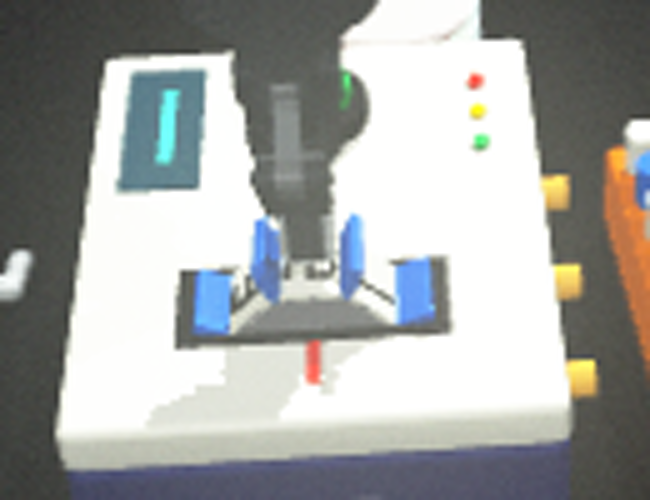

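The wheel clicked to a level face, now 2, with the fingertip between two ribs at ±22.5°. Next I hop back over the following rib and push it to reach 3.

```bash
python3 -m handwheel '[{"gripper":1,"offset":[0,0,-22],"rotation":[0,0,0]},{"gripper":1,"offset":[24,0,-22],"rotation":[0,0,0]},{"gripper":1,"offset":[44,0,-18],"rotation":[0,0,0]},{"gripper":1,"offset":[44,0,0],"rotation":[0,0,0]},{"gripper":1,"offset":[34,0,0],"rotation":[0,0,0]},{"gripper":1,"offset":[22,0,0],"rotation":[0,0,0]},{"gripper":1,"offset":[10,0,0],"rotation":[0,0,0]},{"gripper":1,"offset":[0,0,0],"rotation":[0,0,0]}]'
python3 - <<'E'
from h import *
a=ctrl.get_image("side"); print(ctrl.get_obs()["tool_pos"])
x=cv2.resize(a["image"][150:250,220:350],(650,500),interpolation=cv2.INTER_CUBIC)
cv2.imwrite("pics/side4.png",x[:,:,::-1])
E
```

```text
t: 4.45
tool_pos: [0.4986, -0.013, 0.1175]
tool_rot: [-0.045, 3.14, -0.0]
contact_force: [0.5, 0.3, -0.5]
opening: 0.0002
grip_force: 0.0
[ 0.49926839 -0.01306098  0.11764406]
```

View pics/side4.png

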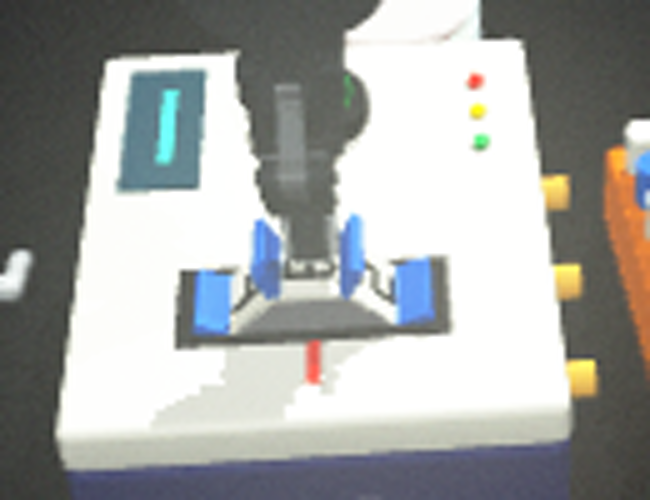

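The wheel is at 3: the far face now shows the 2's curve and the ribs are symmetric. I'll make two more identical hops, then go up and look.

```bash
python3 -m handwheel '[{"gripper":1,"offset":[0,0,-22],"rotation":[0,0,0]},{"gripper":1,"offset":[24,0,-22],"rotation":[0,0,0]},{"gripper":1,"offset":[44,0,-18],"rotation":[0,0,0]},{"gripper":1,"offset":[44,0,0],"rotation":[0,0,0]},{"gripper":1,"offset":[34,0,0],"rotation":[0,0,0]},{"gripper":1,"offset":[22,0,0],"rotation":[0,0,0]},{"gripper":1,"offset":[10,0,0],"rotation":[0,0,0]},{"gripper":1,"offset":[0,0,0],"rotation":[0,0,0]}]'
python3 -m handwheel '[{"gripper":1,"offset":[0,0,-22],"rotation":[0,0,0]},{"gripper":1,"offset":[24,0,-22],"rotation":[0,0,0]},{"gripper":1,"offset":[44,0,-18],"rotation":[0,0,0]},{"gripper":1,"offset":[44,0,0],"rotation":[0,0,0]},{"gripper":1,"offset":[34,0,0],"rotation":[0,0,0]},{"gripper":1,"offset":[22,0,0],"rotation":[0,0,0]},{"gripper":1,"offset":[10,0,0],"rotation":[0,0,0]},{"gripper":1,"offset":[0,0,0],"rotation":[0,0,0]}]'
python3 -m handwheel '[{"gripper":1,"offset":[0,0,-25],"rotation":[0,0,0]},{"gripper":1,"offset":[0,30,-40],"rotation":[0,0,0]},{"gripper":1,"offset":[0,60,-40],"rotation":[0,0,0]},{"gripper":1,"offset":[0,90,-40],"rotation":[0,0,0]},{"gripper":1,"offset":[0,118,-40],"rotation":[0,0,0]},{"gripper":1,"offset":[0,118,-40],"rotation":[0,0,0]},{"gripper":1,"offset":[0,118,-40],"rotation":[0,0,0]},{"gripper":1,"offset":[0,118,-40],"rotation":[0,0,0]}]'
python3 - <<'E'
from h import *
a=ctrl.get_image("side"); b=ctrl.get_image("top"); o=ctrl.get_obs(); print(o["tool_pos"])
r=R.from_rotvec(o["tool_rot"])
print("btn off",r.inv().apply(np.array([.4935,.1042,.112])-o["tool_pos"])*1000)
x=cv2.resize(a["image"][145:245,220:350],(520,400),interpolation=cv2.INTER_CUBIC)
y=cv2.resize(b["image"][205:285,330:390],(280,400),interpolation=cv2.INTER_CUBIC)
cv2.imwrite("pics/both5.png",np.hstack([x,y])[:,:,::-1])
E
```

```text
t: 5.5
tool_pos: [0.4986, -0.013, 0.1175]
tool_rot: [-0.044, 3.14, -0.0]
contact_force: [0.8, -0.2, 0.1]
opening: 0.0002
grip_force: 0.0
t: 6.5
tool_pos: [0.4986, -0.013, 0.1175]
tool_rot: [-0.044, 3.14, -0.0]
contact_force: [0.1, -0.5, 0.3]
opening: -0.0001
grip_force: 0.0
t: 7.5
tool_pos: [0.4937, 0.1042, 0.1573]
tool_rot: [-0.043, 3.141, -0.0]
contact_force: [0.6, 0.6, -0.0]
opening: 0.0001
grip_force: 0.0
[0.49361906 0.10428037 0.15728382]
btn off [ 0.12502555 -0.07242027 45.28381547]
```

View pics/both5.png

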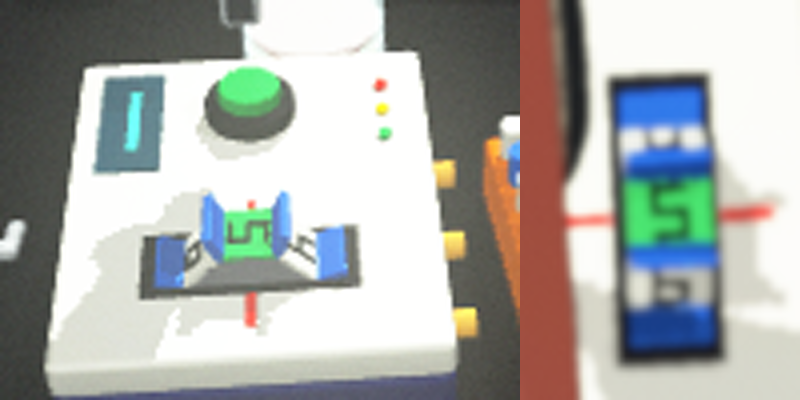

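The green 5 is on top, level on the index marks, with 6 on the near face and 4 on the far face. The tool is over the button, 45 mm above it. Pressing now.

```bash
python3 -m handwheel '[{"gripper":1,"offset":[0,0,20],"rotation":[0,0,0]},{"gripper":1,"offset":[0,0,38],"rotation":[0,0,0]},{"gripper":1,"offset":[0,0,43],"rotation":[0,0,0]},{"gripper":1,"offset":[0,0,46],"rotation":[0,0,0]},{"gripper":1,"offset":[0,0,48],"rotation":[0,0,0]},{"gripper":1,"offset":[0,0,50],"rotation":[0,0,0]},{"gripper":1,"offset":[0,0,51],"rotation":[0,0,0]},{"gripper":1,"offset":[0,0,51],"rotation":[0,0,0]}]'
```

```text
t: 8.6
tool_pos: [0.4938, 0.105, 0.1068]
tool_rot: [-0.044, 3.14, -0.0]
contact_force: [-1.9, -0.9, 4.5]
opening: -0.0001
grip_force: 2.2
```

```bash
python3 -m handwheel '[{"gripper":1,"offset":[0,0,1],"rotation":[0,0,0]},{"gripper":1,"offset":[0,0,2],"rotation":[0,0,0]},{"gripper":1,"offset":[0,0,2.5],"rotation":[0,0,0]},{"gripper":1,"offset":[0,0,2.5],"rotation":[0,0,0]},{"gripper":1,"offset":[0,0,2.5],"rotation":[0,0,0]},{"gripper":1,"offset":[0,0,2.5],"rotation":[0,0,0]},{"gripper":1,"offset":[0,0,2.5],"rotation":[0,0,0]},{"gripper":1,"offset":[0,0,2.5],"rotation":[0,0,0]}]'
```

```text
t: 9.6
tool_pos: [0.4939, 0.105, 0.1059]
tool_rot: [-0.045, 3.141, -0.0]
contact_force: [-6.7, -1.2, 13.0]
opening: -0.0001
grip_force: 6.8
```

The button is on its stop: 13 N at z = 0.106, which is 6 mm of travel. Now I lift clear and check.

```bash
python3 -m handwheel '[{"gripper":1,"offset":[0,0,-6],"rotation":[0,0,0]},{"gripper":1,"offset":[0,0,-20],"rotation":[0,0,0]},{"gripper":1,"offset":[0,0,-50],"rotation":[0,0,0]},{"gripper":1,"offset":[0,0,-80],"rotation":[0,0,0]},{"gripper":1,"offset":[0,0,-100],"rotation":[0,0,0]},{"gripper":1,"offset":[0,0,-100],"rotation":[0,0,0]},{"gripper":1,"offset":[0,0,-100],"rotation":[0,0,0]},{"gripper":1,"offset":[0,0,-100],"rotation":[0,0,0]}]'
python3 - <<'E'
from h import *
a=ctrl.get_image("side")
x=cv2.resize(a["image"][130:310,190:390],(660,594),interpolation=cv2.INTER_CUBIC)
cv2.imwrite("pics/side6.png",x[:,:,::-1])
E
```

```text
t: 10.6
tool_pos: [0.4926, 0.1049, 0.202]
tool_rot: [0.044, -3.138, 0.0]
contact_force: [0.6, -0.1, 0.8]
opening: 0.0001
grip_force: 0.0
```

View pics/side6.png

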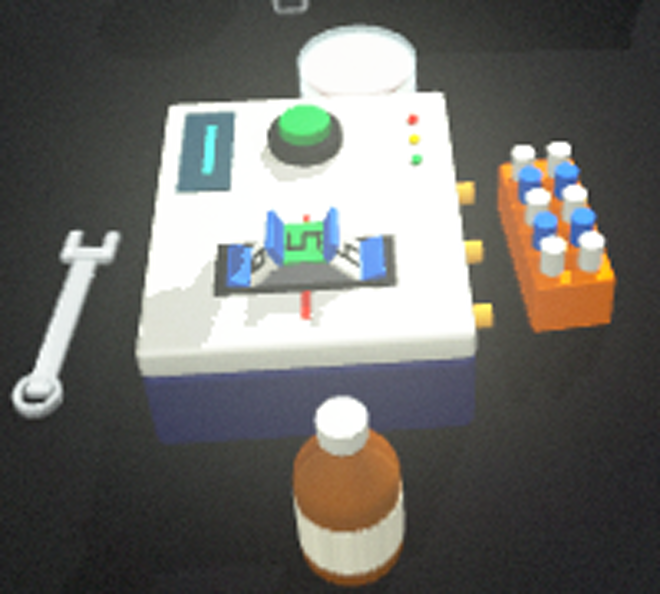

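The green 5 is still on top at (305,243), the button is back up at (303,125), the other items look undisturbed and the robot is clear.

```bash
python3 -c "
from station import ctrl
print(ctrl.finish_job())"
```

```text
the job is handed in; nothing more can be done
None
```

I rolled the wheel to the green 5, settled at its click stop, then pressed the start button fully down (6 mm) and let it come back up; the bystanders looked undisturbed, the robot was clear, and the job was handed in at about 11 s.

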